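# Unload the marked pad eye from the bench marking machine

### The job

The marking cycle is done: press the button catch of the machine's hatch and stay with the hatch as its spring lifts it, so that it comes up under control instead of flying open. Take the pad eye off the sloping bed, turn it so that it passes the narrow guard opening, and set it down, not drop it, flat on its base in the empty blue bin; then push the hatch shut until its catch holds. Leave the other things on the bench where they are.

Things in the scene. Friction and masses are not known exactly. Their poses are not given: they have to be found in the camera images.
- deck: Sloping steel top of the grey marking machine (fixed; 272 wide, 236 deep, 60 high in front, 140 behind). Origin: middle of its guard opening, on the deck's face. x points up the slope, y to the machine's left, z out of the deck, 25 degrees from vertical. Opening 75 (x) by 130 (y) in a 5 thick plate; below it a chamber 156 square, its bed parallel to the deck and 46 below its face.
- lid (a joint): Hatch angle in rad: 0 shut (0.007 with its catch holding), 1.83 fully open, where its spring keeps it. Flat hatch 112 (deck x) by 208 (deck y), 6 thick, amber window; shut, its face is 8 above the deck. It swings up and over to the left. The spring lifts with 1.1 N m when shut, 0.12 open: some 5 N at the button; let go it flies up at 6 rad/s. To latch, push it down with about 8 N at its free end.
- lid_hinge (a point): Middle of the hatch's hinge line, which runs along deck x at deck y = +100, z = 4.5. The hatch's outer face lies 3.5 above this line, its free (right) edge 204 from it. A fixed steel strike (26 wide, 13.5 above the deck) stands just beyond the free edge. Fully open, the hatch stands up 310 above the bench, leaning 15 degrees outward from square to the deck.
- button (a point): Centre of the top of the grey round push button (24 across) near the hatch's free edge, 182 from the hinge line; it stands 11 above the hatch's face in a flat black bezel (36 across, 4 high) and moves with the hatch. Pressed 6 into the face (1 to 2.5 N, stops hard) it draws the bolt; keep it in until the hatch has risen. To shut the hatch push on its face beside the button, not on the button.
- padeye: Loose plain steel pad eye, 0.2 to 0.34 kg: flat base 100 (x) by 36 (y) by 6, with an upright lug along its middle, 36 (x) by 10 (y), top 40 above the underside, with an eye hole. Origin: centre of the underside; z up the lug. It starts on the sloping bed with x up the slope, resting against a fence 7 high at its lower end, so its base's ends lie under the guard plate's edges.
- bin_empty: Low blue stock bin, the empty one of two alike (fixed). 220 (x) by 150 (y) outside, walls and floor 4 thick, sides and back 55 high, front (-x) 36 high. Origin: centre of the underside.
- bin_full: The other blue bin, same size and frame, holding two unmarked pad eyes. Not to be used.
- blank1: Unmarked pad eye lying in the other bin, same shape. Leave alone.
- blank2: Second unmarked pad eye lying in the other bin. Leave alone.
- can: Spray can, 64 across, 160 high, standing. Origin at its foot. Leave alone.
- tape: Roll core of tape, 96 across, 24 high, lying flat. Origin: centre of its underside. Leave alone.

How it is judged:
On the way, in this order (a step that is already met when the one before it is completed fails the run):
1. the hatch stands open (value of joint lid above 1.6 rad), for 0.2 s.
2. the pad eye is out of the guard opening (z of padeye in the frame of deck above 0.02 m), for 0.1 s.
3. the pad eye lies flat in the empty bin, let go (x of padeye in the frame of bin_empty between -0.1 and 0.1 m and y of padeye in the frame of bin_empty between -0.07 and 0.07 m and z of padeye in the frame of bin_empty between -0.002 and 0.01 m and angle between padeye's own z axis and vertical below 0.1 rad and linear speed of padeye below 0.02 m/s and contact force between the fingers and padeye below 0.1 N), for 0.2 s.
At the end, for the whole second after the job is handed in: The pad eye lies flat (within 0.1 rad) on the floor of the bin that was empty, at rest and let go, and the hatch is shut with its catch holding (under 0.025 rad) (all of step 3 and value of joint lid below 0.025 rad); the robot touches nothing.
It fails at once if the hatch flies open (faster than 2.5 rad/s) (velocity of joint lid above 2.5 rad/s).
It fails at once if the pad eye is dropped (falls free faster than 0.5 m/s) (linear speed of padeye above 0.5 m/s and contact force between the fingers and padeye below 0.1 N).
It fails at once if another thing on the bench or in the other bin is shifted by more than 30 mm (distance of any of blank1, blank2, can, tape from where it was at the start of the episode above 0.03 m).
It also fails if it takes over 72 s, if anything falls off the work surface, if the arm or the gripper's body presses on something with over 40 N, if the wrist force passes 120 N, or if a joint passes its speed limit or range.

### The arm

A 7-joint arm with a two-finger parallel gripper is mounted at the origin on the work surface. World frame = base frame: x ahead of the robot, y to its left, z up, the work surface at z = 0. Lengths are in m, angles in rad, forces in N, time in s.
With the tool pointing down it reaches from about 0.425 to 1.025 m from the base axis. Payload 9.4 kg.
Tool frame: the origin (TCP) lies on the front face of the gripper's body, between the roots of the fingers; the fingertips stand 73 mm ahead of it and the grasp point (between the pads) lies 54 mm ahead of it; z points along the fingers, y is the line along which they close (so a half turn about z gives the same grasp; the last joint's range is limited). The gripper opens to 85 mm and grips with 20 to 120 N. Pads are 22 mm wide; open, the fingers measure 114 mm over their backs; the gripper's body (76 mm by 85 mm) begins 54 mm behind the grasp point. The pads swing forward as they close: fully open they stand 13 mm farther back than shut.
Start: joints at [-1.255, 0.599, -0.003, 1.599, 0.002, 0.943, -0.08], TCP at [0.278, 0.67, 0.304] pointing down, gripper open.
Joint ranges: [-2.57, 2.57], [-0.35, 1.97], [-1.29, 1.29], [0.11, 2.56], [-1.05, 4.19], [0.11, 1.86], [-2.63, 2.63]. Speed limits (rad/s): [2.22, 2.22, 3.01, 3.01, 3.14, 3.14, 3.14].

### API

Orientations are given as a unit quaternion [w, x, y, z].
In Python, from rig import manip gives the robot as it stands. The module is installed in compiled form; this text tells all that it offers.
- The arm moves only by the tool carry_out, never from a script. Its argument "commands" is a list of rows, each a list of 6 numbers: the shift along the world's x, y, z in cm, then the turn, a rotation vector about the world's x, y, z in degrees. A call has 1 to 5 rows; each row shifts and turns the commanded pose from where the row before left it; what a row does not reach is not made up. A row lasts 1/12 s, in which the tool goes at most 41.7 mm and 7.16 degrees, less where a joint would pass 70% of its speed; a pose out of reach is approached as far as the arm can. A call is refused whole if a number of a shift passes 4.17 or a number of a turn 7.16, either way. A call with a gripper value outside its range is refused whole. "grip" is the finger opening in cm, from 0 to 8.54, set as the call begins (left out, the last holds). The fingers move at their own pace and stop on an object; "squeeze" is the grip in N (left out, the last holds). Time passes only in rows, so rows that do not move let the fingers close. It gives the time, the measured TCP pose, the force, the opening and the grip force at its end, in the units of the state.
- manip.get_state(): the state, without advancing time (a new reading comes with each control period).
- manip.snapshot(name): name is "side" or "top" or "wrist"; returns a dict with "img" (480x640x3 uint8, blue, green, red), "intrinsics" (3x3 intrinsics, pixels), "k1" (the pictures are not rectified: a ray, as slopes to the right and down, at radius r is drawn at 1 + k1 r^2 times it, then the intrinsics apply), "T" (4x4, takes a point from camera to world coordinates); the wrist camera has in their place "tool_from_camera" (4x4, takes a point from camera to tool coordinates, whose origin is the TCP and whose axes are the flange's). Camera axes: x right, y down, z forward; pixel columns grow to the right and rows downward; lengths in m; the calibration is good to about 2 mm. A picture is of the moment at which its call begins: read the wrist's pose just before it. There is no depth.
- manip.finish_job(): hands the job in; it is judged then, once.
Trained networks look in the newest picture that a camera, given by its name, has taken for a name from the list of things; names that differ only in an ending like _2 or _b are one class to them, and where a whole thing is asked for, a point or a joint stands for the part that bears it (a point fixed in the world has none). Each returns a list of dicts, best first, with "confidence" (0 to 1); they miss things now and then, are a little off and sometimes report something else, mostly with a low value. They report only what shows in the picture. A call takes as long as a camera call.
- manip.recognise(camera, query): "extent" ([left, top, right, bottom] in pixels, round what is visible of it).
- manip.regions_of(camera, query): "mask" (480x640 bool, what is visible of it) and "extent" ([left, top, right, bottom] in pixels, round what is visible of it).
- manip.landmark_of(camera, query): "uv" ([column, row] in pixels: a listed point, or the origin of a listed thing).
The state is a dict: "clock": time; "joints": joint angles; "qd": joint speeds; "joint_torque": joint torques, N m; "tool_pos": TCP position; "eef_rot": TCP orientation; "force": force on the tool from outside, world axes, zero at the start; "ft_torque": the same for the moment, N m; "grip_width": finger opening in m; "grip_force": force on a finger pad.
Only numpy, scipy, OpenCV 4.12 (cv2) and the standard library are available. Lean on these libraries where they do the work, as an engineer would, in place of code of your own. Each camera call takes 0.05 s, during which the arm holds its last target. There are 200 camera calls.

## Working session

There is one attempt and no reset: what is moved stays moved. The work goes in short steps, Python scripts to look and compute and a tool call to move; the robot and the scene stay as the last step left them, time stands still between calls to the robot, and variables do not carry over. Pictures are saved under pics/ and viewed, at most 10 in all, crops included, and the job is handed in when it is done.

Besides the shell and the picture viewer there is one more tool, called after "Emit:" as a command line: name --pt "numbers of a row" for each row, then --argument value for the rest. carry_out: Moves the arm, as the interface text tells. Its arguments: {"type":"object","properties":{"commands":{"type":"array"},"grip":{"type":"number"},"squeeze":{"type":"number"}},"required":["commands"]}

```bash
mkdir -p pics
python3 - <<'E'
from rig import manip
import cv2,numpy as np
s=manip.get_state();print({k:np.round(v,3).tolist() for k,v in s.items()})
ims=[]
for c in("side","top"):
    d=manip.snapshot(c);cv2.imwrite(f"pics/{c}0.png",d["img"]);print(c,np.round(d["intrinsics"],1).tolist(),d["k1"],np.round(d["T"],3).tolist())
    for q in["deck","lid_hinge","button","padeye","bin_empty","bin_full","can","tape"]:
        r=manip.landmark_of(c,q);print(q,[(np.round(x["uv"],1).tolist(),round(x["confidence"],2)) for x in r[:3]])
E
```

```text
{'clock': 0.0, 'joints': [-1.255, 0.6, -0.003, 1.6, 0.002, 0.943, -0.08], 'qd': [-0.001, -0.0, -0.0, -0.001, -0.001, -0.001, -0.001], 'joint_torque': [-0.001, -77.647, 1.565, -25.8, 0.012, 0.009, -0.0], 'tool_pos': [0.277, 0.669, 0.303], 'eef_rot': [-0.0, 0.195, 0.981, -0.001], 'force': [-0.428, 0.459, 0.234], 'ft_torque': [-0.058, 0.026, 0.017], 'grip_force': 0.0, 'grip_width': 0.086}
side [[587.2, 0.0, 330.7], [0.0, 587.2, 239.2], [0.0, 0.0, 1.0]] -0.07376385699606287 [[-0.998, -0.058, 0.036, 0.569], [-0.066, 0.662, -0.747, 0.897], [0.02, -0.747, -0.664, 0.964], [0.0, 0.0, 0.0, 1.0]]
deck [([362.6, 344.4], 0.88)]
lid_hinge [([390.4, 314.6], 0.59)]
button [([333.8, 370.2], 0.66)]
padeye [([400.0, 251.0], 0.54)]
bin_empty [([400.5, 247.7], 0.72)]
bin_full [([377.2, 193.4], 0.81), ([360.5, 186.6], 0.32)]
can [([268.8, 258.2], 0.71)]
tape [([287.6, 219.9], 0.8)]
top [[485.6, 0.0, 314.6], [0.0, 485.6, 244.5], [0.0, 0.0, 1.0]] 0.002287145516547503 [[0.023, -0.996, 0.086, 0.508], [-1.0, -0.022, 0.013, -0.078], [-0.011, -0.086, -0.996, 1.106], [0.0, 0.0, 0.0, 1.0]]
deck [([177.6, 269.3], 0.83)]
lid_hinge [([210.1, 295.5], 0.61)]
button [([139.9, 243.6], 0.42)]
padeye []
bin_empty [([360.0, 312.0], 0.67)]
bin_full [([453.0, 289.4], 0.62)]
can [([331.8, 174.8], 0.72)]
tape [([394.4, 194.1], 0.95)]
```

View pics/side0.png

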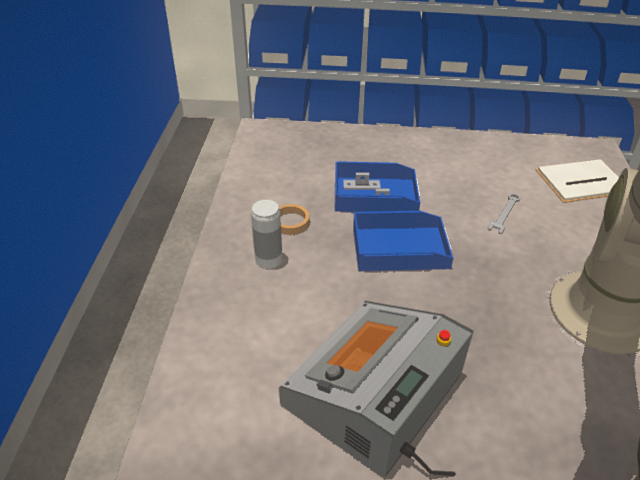

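View pics/top0.png

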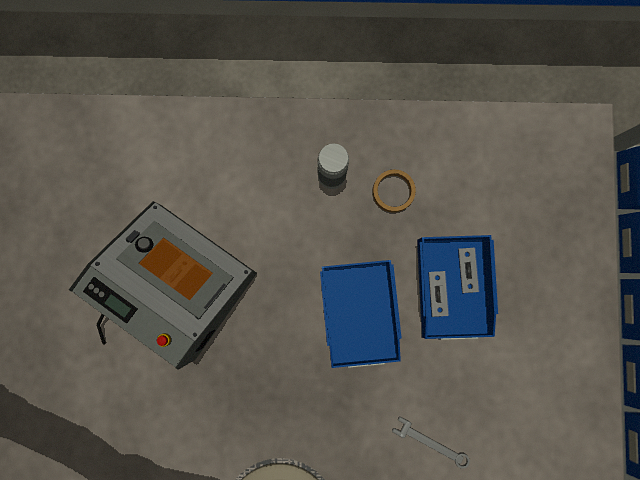

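The side view shows the machine's hatch (button about (333,372)), the empty bin at (402,242) and the full bin behind it. The top view shows button (144,244), empty bin (360,314) and full bin (457,287). Next I'll crop closer for a pose fit.

Run:
```python
import cv2,numpy as np
a=cv2.imread("pics/top0.png")[195:375,60:270];b=cv2.imread("pics/side0.png")[295:475,270:480]
f=lambda i:cv2.resize(i,None,fx=3.3,fy=3.3,interpolation=cv2.INTER_CUBIC)
cv2.imwrite("pics/c1.png",cv2.resize(a,(700,600),interpolation=cv2.INTER_CUBIC))
cv2.imwrite("pics/c2.png",cv2.resize(b,(700,600),interpolation=cv2.INTER_CUBIC))
```

```text
(no output)
```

View pics/c1.png

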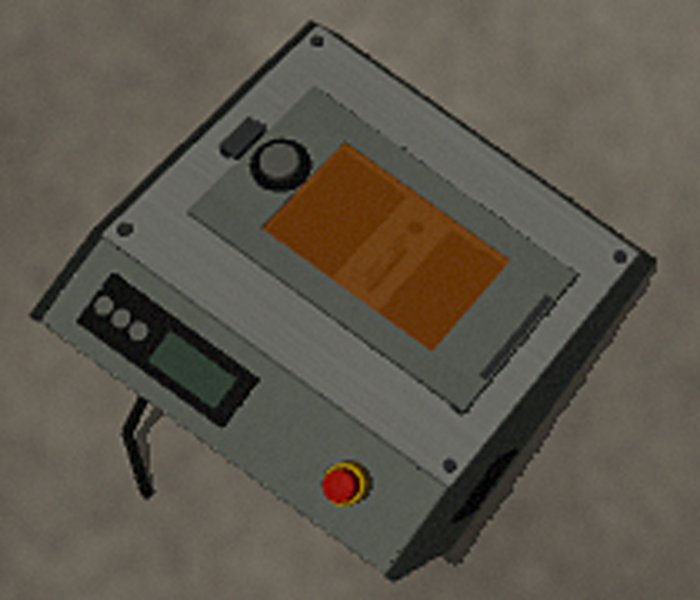

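View pics/c2.png

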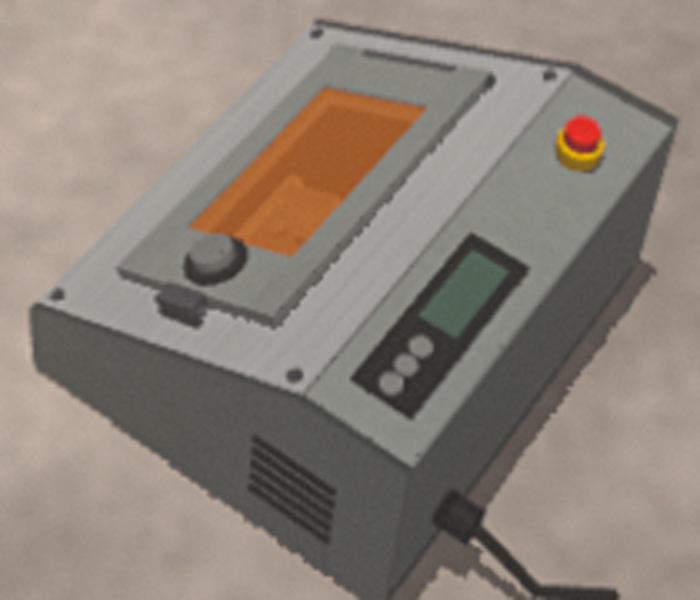

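The crops show the hatch clearly. The panel side is the high, rear side, so deck x points down-left in the top view. Corners, crop pixels ×0.3 plus offset: top (315,88),(578,275),(465,412),(190,214); side (120,270),(335,45),(493,75),(275,325).

```bash
cat > h.py <<'E'
import numpy as np,cv2
from scipy.spatial.transform import Rotation as R
from scipy.optimize import least_squares
CAM={"side":([587.2,330.7,239.2],-0.07376385699606287),"top":([485.6,314.6,244.5],0.002287145516547503)}
def proj(T,K,k1,P):
    p=(np.atleast_2d(P)-T[:3,3])@T[:3,:3]
    s=p[:,:2]/p[:,2:];s=s*(1+k1*(s**2).sum(1,keepdims=True))
    return s*[K[0,0],K[1,1]]+K[:2,2]
def ray(T,K,k1,uv):
    d=(np.array(uv,float)-K[:2,2])/[K[0,0],K[1,1]];s=d.copy()
    for _ in range(10): s=d/(1+k1*(s@s))
    return T[:3,3],T[:3,:3]@np.append(s,1)
def onz(d,uv,z):
    o,r=ray(d["T"],d["intrinsics"],d["k1"],uv);return o+r*(z-o[2])/r[2]
E
python3 - <<'E'
from rig import manip
from h import *
c={k:manip.snapshot(k) for k in("side","top")}
P=np.array([[-56,-104,8],[-56,104,8],[56,104,8],[56,-104,8],[0,-82,19]])/1000
t=np.array([(315,88),(578,275),(465,412),(190,214),(282,160)])*.3+[60,195]
s=np.array([(120,270),(335,45),(493,75),(275,323),(217,256)])*.3+[270,295]
def pose(v):return R.from_rotvec([0,0,v[3]])*R.from_rotvec([0,-v[4],0]),v[:3]
def f(v,tilt=None):
    if tilt is not None:v=np.r_[v[:4],tilt]
    r,o=pose(v);W=r.apply(P)+o
    return np.r_[(proj(c["top"]["T"],c["top"]["intrinsics"],c["top"]["k1"],W)-t).ravel(),(proj(c["side"]["T"],c["side"]["intrinsics"],c["side"]["k1"],W)-s).ravel()]
q=least_squares(f,[.45,.23,.1,2.5,.43]);print(q.x,np.round(q.fun,1))
q=least_squares(lambda v:f(v,np.radians(25)),[.45,.23,.1,2.5],loss="soft_l1");print(q.x,np.round(f(q.x,np.radians(25)).reshape(-1,2),1).tolist())
v=np.r_[q.x,np.radians(25)];r,o=pose(v);np.savez("deck.npz",R=r.as_matrix(),o=o);print(r.as_matrix().round(3),"button",r.apply(P[4])+o)
T=c["top"]
B=[(321,269,.055),(392,262,.055),(400,359,.036),(331,366,.036)]
X=np.array([onz(T,b[:2],b[2]) for b in B]);print("bin",X.round(3).tolist(),X.mean(0))
for k in("can","tape","bin_full"):
    u=manip.landmark_of("top",k)[0]["uv"];print(k,onz(T,u,0).round(3))
E
```

```text
[0.53530457 0.22191542 0.09530837 2.55418478 0.41852154] [ 0.1  0.2  0.   0.   0.1  0.4 -0.   0.5 -0.3  1.  -0.6  0.4  0.5 -0.
 -0.6  0.1  0.1  0.1 -1.2 -0.8]
[0.53525521 0.22203259 0.09531133 2.5540382 ] [[0.1, 0.4], [-0.0, 0.2], [0.1, 0.3], [-0.1, 0.3], [-0.3, 0.9], [-0.5, 0.9], [0.6, 0.4], [-0.7, -0.3], [-0.1, -0.3], [-1.4, -0.8]]
[[-0.754 -0.554  0.352]
 [ 0.502 -0.832 -0.234]
 [ 0.423  0.     0.906]] button [0.58739319 0.28582998 0.11253118]
bin [[0.546, -0.079, 0.055], [0.564, -0.232, 0.055], [0.356, -0.254, 0.036], [0.337, -0.105, 0.036]] [ 0.45090231 -0.16781885  0.0455    ]
can [ 0.763 -0.097  0.   ]
tape [ 0.726 -0.246  0.   ]Traceback (most recent call last):
  File "<stdin>", line 19, in <module>
IndexError: list index out of range
```

```bash
cat >> h.py <<'E'
D=np.load("deck.npz") if __import__("os").path.exists("deck.npz") else None
if D is not None: DR,DO=D["R"],D["o"]
np.set_printoptions(suppress=True)
def q2R(q): return R.from_quat([q[1],q[2],q[3],q[0]])
def tool(a=0,ysign=-1,yaw=0):
    """tool pointing along -deck z, then swung open by a deg about deck -x, yaw deg about deck z"""
    z=-DR[:,2];y=ysign*DR[:,1];M=np.c_[np.cross(y,z),y,z]
    return R.from_rotvec(-np.radians(a)*DR[:,0])*R.from_rotvec(np.radians(yaw)*DR[:,2])*R.from_matrix(M)
def dk(p): return DO+DR@np.array(p,float)
def lidp(th,r,h,x=0):
    """point on lid at angle th deg, r from hinge, h above outer face (m)"""
    t=np.radians(th);e=np.array([0,-np.cos(t),np.sin(t)]);n=np.array([0,np.sin(t),np.cos(t)])
    return dk(np.array([x,.1,.0045])+r*e+(h+.0035)*n)
def plan(p0,R0,p1,R1,mm=40,deg=7,n=0):
    d=(p1-p0)*100;w=np.degrees((R1*R0.inv()).as_rotvec())
    n=n or max(1,int(np.ceil(max(np.linalg.norm(d)*10/mm,np.linalg.norm(w)/deg))))
    print(n,"x",np.round(np.r_[d/n,w/n],2).tolist());return p1,R1
def now():
    from rig import manip
    s=manip.get_state();return s["tool_pos"],q2R(s["eef_rot"]),s
E
python3 - <<'E'
from h import *
p,r,s=now()
print(DR.T@(p-DO))
t=tool();print(t.as_matrix().round(2))
tip=lidp(0.4,.182,.011)
a=plan(p,r,tip-t.apply([0,0,.073+.045]),t)
E
```

```text
[ 0.5074996  -0.22980104 -0.00651087]
[[-0.75  0.55 -0.35]
 [ 0.5   0.83  0.23]
 [ 0.42 -0.   -0.91]]
14 x [2.51, -2.94, -0.59, 0.84, 1.58, -0.78]
```

Emit:
carry_out --pt "2.51 -2.94 -0.59 0.84 1.58 -0.78" --pt "2.51 -2.94 -0.59 0.84 1.58 -0.78" --pt "2.51 -2.94 -0.59 0.84 1.58 -0.78" --pt "2.51 -2.94 -0.59 0.84 1.58 -0.78" --pt "2.51 -2.94 -0.59 0.84 1.58 -0.78" --grip 0 --squeeze 20

```text
clock: 1.57
tool_pos: [0.4039, 0.5215, 0.2744]
eef_rot: [-0.075, 0.228, 0.971, 0.023]
force: [2.0, 0.4, 0.1]
grip_width: 0.0257
grip_force: 0.0
```

Emit:
carry_out --pt "2.51 -2.94 -0.59 0.84 1.58 -0.78" --pt "2.51 -2.94 -0.59 0.84 1.58 -0.78" --pt "2.51 -2.94 -0.59 0.84 1.58 -0.78" --pt "2.51 -2.94 -0.59 0.84 1.58 -0.78" --pt "2.51 -2.94 -0.59 0.84 1.58 -0.78"

```text
clock: 1.98
tool_pos: [0.5297, 0.3742, 0.2449]
eef_rot: [-0.149, 0.259, 0.953, 0.045]
force: [0.3, 0.6, 0.4]
grip_width: -0.0001
grip_force: 0.0
```

Emit:
carry_out --pt "2.51 -2.94 -0.59 0.84 1.58 -0.78" --pt "2.51 -2.94 -0.59 0.84 1.58 -0.78" --pt "2.51 -2.94 -0.59 0.84 1.58 -0.78" --pt "2.51 -2.94 -0.59 0.84 1.58 -0.78" --pt "0 0 0 0 0 0"

```text
clock: 2.4
tool_pos: [0.6351, 0.2478, 0.2186]
eef_rot: [-0.206, 0.289, 0.933, 0.061]
force: [0.4, -2.6, -0.1]
grip_width: -0.0001
grip_force: 0.0
```

Run:
```python
from rig import manip
from h import *
p,r,s=now();t=tool()
print(s["clock"],s["joints"].round(2) if hasattr(s["joints"],"round") else s["joints"],p,s["force"],s["grip_width"])
plan(p,r,lidp(0.4,.182,.011)-t.apply([0,0,.073+.020]),t)
d=manip.snapshot("wrist");cv2.imwrite("pics/w1.png",d["img"])
C=d["tool_from_camera"];print(np.round(C,3).tolist())
W=np.eye(4);W[:3,:3]=r.as_matrix();W[:3,3]=p;W=W@C
for n in["button","lid_hinge"]:
    print(n,[(x["uv"],x["confidence"]) for x in manip.landmark_of("wrist",n)[:2]])
print("pred",proj(W,d["intrinsics"],d["k1"],[lidp(.4,.182,.011),lidp(0,0,0)-0*p,p+r.apply([0,0,.073])]).round(1))
```

```text
2.4 [-0.24  0.74 -0.15  1.62 -0.28  1.07  0.78] [0.63506609 0.2477796  0.21856422] [ 0.44373355 -2.58759283 -0.14482101] -0.00011932354095243264
1 x [-1.46, 1.59, -2.06, 0.35, 0.03, 0.66]
[[0.001, -0.953, -0.302, 0.077], [1.0, 0.0, 0.002, -0.0], [-0.002, -0.302, 0.953, -0.069], [0.0, 0.0, 0.0, 1.0]]
button [([329.0, 247.6], 0.64)]
lid_hinge [([178.9, 234.5], 0.67)]
pred [[327.5 249.6]
 [ -9.7 245.8]
 [317.8 314.9]]
```

View pics/w1.png

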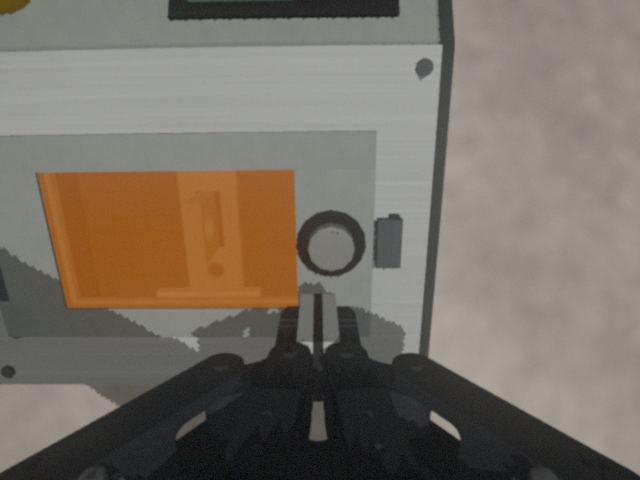

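The wrist view shows the button at (331,243), within 2 mm of the prediction, and the closed fingers at (318,300). The pad eye is visible through the window at about (208,240).

Emit:
carry_out --pt "-1.46 1.59 -2.06 0.35 0.03 0.66" --pt "0 0 0 0 0 0" --pt "0 0 0 0 0 0"

```text
clock: 2.8
tool_pos: [0.6118, 0.277, 0.2005]
eef_rot: [-0.21, 0.274, 0.936, 0.064]
force: [0.8, -0.3, 0.6]
grip_width: -0.0003
grip_force: 0.0
```

Run:
```python
from h import *
p,r,s=now();t=tool()
print(p,s["force"])
plan(p,r,lidp(0.4,.182,.011)-t.apply([0,0,.073+.004]),t,n=3)
print("2mm down",t.apply([0,0,.2]))
```

```text
[0.61182059 0.27699555 0.20046706] [ 0.84515467 -0.28229434  0.59315589]
3 x [0.1, -0.32, -0.57, -0.13, -0.06, -0.34]
2mm down [-0.07034893  0.04685376 -0.18126156]
```

Emit:
carry_out --pt "0.1 -0.32 -0.57 -0.13 -0.06 -0.34" --pt "0.1 -0.32 -0.57 -0.13 -0.06 -0.34" --pt "0.1 -0.32 -0.57 -0.13 -0.06 -0.34" --pt "0 0 0 0 0 0" --pt "0 0 0 0 0 0"

```text
clock: 3.22
tool_pos: [0.6175, 0.2637, 0.1832]
eef_rot: [-0.206, 0.286, 0.934, 0.063]
force: [-0.6, -0.3, 1.0]
grip_width: 0.0
grip_force: 0.0
```

Run:
```python
from h import *
p,r,s=now();t=tool()
print(p,s["force"])
plan(p,r,lidp(0.4,.182,.011)-t.apply([0,0,.073]),t,n=1)
print("tip in deck mm",DR.T@(p+r.apply([0,0,.073])-DO)*1000)
```

```text
[0.61750714 0.26370033 0.18316402] [-0.62869648 -0.34457416  0.96899598]
1 x [-0.4, 0.46, -0.33, 0.09, 0.1, 0.35]
tip in deck mm [ -4.15684894 -80.439274    25.792197  ]
```

Emit:
carry_out --pt "-0.31 0.25 0.17 0 0 0.3" --pt "-0.07 0.05 -0.18 0 0 0" --pt "-0.07 0.05 -0.18 0 0 0" --pt "0 0 0 0 0 0"

```text
clock: 3.55
tool_pos: [0.6126, 0.2686, 0.1819]
eef_rot: [-0.206, 0.282, 0.935, 0.063]
force: [-0.7, 1.5, 2.5]
grip_width: 0.0002
grip_force: 1.0
```

Run:
```python
from h import *
p,r,s=now();t=tool()
print(p,s["force"])
print("tip in deck mm",DR.T@(p+r.apply([0,0,.073])-DO)*1000)
```

```text
[0.61255721 0.26863062 0.18189   ] [-0.70273987  1.4716758   2.54405208]
tip in deck mm [  1.54387505 -81.69015759  21.7411893 ]
```

Emit:
carry_out --pt "-0.07 0.05 -0.18 0 0 0" --pt "-0.07 0.05 -0.18 0 0 0" --pt "0 0 0 0 0 0"

```text
clock: 3.8
tool_pos: [0.6114, 0.2695, 0.1782]
eef_rot: [-0.206, 0.283, 0.935, 0.063]
force: [-0.3, 0.4, 5.8]
grip_width: 0.0
grip_force: 2.3
```

Run:
```python
from h import *
p,r,s=now();t=tool()
print(p,s["force"],DR.T@s["force"])
print("tip in deck mm",DR.T@(p+r.apply([0,0,.073])-DO)*1000)
```

```text
[0.61140193 0.26951066 0.17821295] [-0.25852711  0.43136561  5.81871493] [ 2.87082132 -0.21571645  5.0815556 ]
tip in deck mm [  1.28316846 -81.79678816  17.79618143]
```

Emit:
carry_out --pt "-0.07 0.05 -0.18 0 0 0" --pt "0 0 0 0 0 0"

```text
clock: 3.97
tool_pos: [0.6109, 0.2699, 0.1769]
eef_rot: [-0.206, 0.283, 0.935, 0.063]
force: [0.4, -0.0, 9.4]
grip_width: -0.0002
grip_force: 4.1
```

Run:
```python
from h import *
p,r,s=now();t=tool()
print(p,s["force"],DR.T@s["force"])
print("tip in deck mm",DR.T@(p+r.apply([0,0,.073])-DO)*1000)
# follow arc: from current pose, lid 0->85 deg, tool turning with it
tip=p+r.apply([0,0,.073]);h=(DR.T@(tip-DO));L=h-np.array([0,.1,.0045])
P,Q=p,r
for i in range(1,23):
    th=4*i;Rl=R.from_rotvec(-np.radians(th)*DR[:,0])
    lag=0.75
    tp=dk([h[0],.1,.0045])+Rl.apply(DR@[0,L[1],L[2]]);Q1=R.from_rotvec(-np.radians(lag*th)*DR[:,0])*r
    P,Q=plan(P,Q,tp-Q1.apply([0,0,.073]),Q1,n=1)
```

```text
[0.61094195 0.26985706 0.17685513] [ 0.39238898 -0.00816778  9.43246222] [ 3.68624095 -0.21071387  8.68864815]
tip in deck mm [  1.2160217  -81.85546326  16.32269806]
1 x [0.16, -0.72, 1.14, 2.26, -1.51, -1.27]
1 x [0.1, -0.78, 1.11, 2.26, -1.51, -1.27]
1 x [0.04, -0.84, 1.07, 2.26, -1.51, -1.27]
1 x [-0.02, -0.9, 1.03, 2.26, -1.51, -1.27]
1 x [-0.08, -0.96, 0.99, 2.26, -1.51, -1.27]
1 x [-0.14, -1.01, 0.94, 2.26, -1.51, -1.27]
1 x [-0.21, -1.05, 0.89, 2.26, -1.51, -1.27]
1 x [-0.27, -1.09, 0.83, 2.26, -1.51, -1.27]
1 x [-0.33, -1.13, 0.76, 2.26, -1.51, -1.27]
1 x [-0.39, -1.16, 0.69, 2.26, -1.51, -1.27]
1 x [-0.44, -1.19, 0.62, 2.26, -1.51, -1.27]
1 x [-0.5, -1.21, 0.55, 2.26, -1.51, -1.27]
1 x [-0.55, -1.23, 0.47, 2.26, -1.51, -1.27]
1 x [-0.61, -1.24, 0.39, 2.26, -1.51, -1.27]
1 x [-0.66, -1.24, 0.31, 2.26, -1.51, -1.27]
1 x [-0.7, -1.24, 0.22, 2.26, -1.51, -1.27]
1 x [-0.75, -1.23, 0.14, 2.26, -1.51, -1.27]
1 x [-0.79, -1.22, 0.05, 2.26, -1.51, -1.27]
1 x [-0.82, -1.2, -0.04, 2.26, -1.51, -1.27]
1 x [-0.86, -1.18, -0.13, 2.26, -1.51, -1.27]
1 x [-0.89, -1.15, -0.22, 2.26, -1.51, -1.27]
1 x [-0.92, -1.12, -0.31, 2.26, -1.51, -1.27]
```

Emit:
carry_out --pt "0.16 -0.72 1.14 2.26 -1.51 -1.27" --pt "0.1 -0.78 1.11 2.26 -1.51 -1.27" --pt "0.04 -0.84 1.07 2.26 -1.51 -1.27" --pt "0 0 0 0 0 0"

```text
clock: 4.3
tool_pos: [0.6151, 0.2432, 0.2116]
eef_rot: [-0.181, 0.3, 0.926, 0.137]
force: [1.2, -0.7, 4.6]
grip_width: 0.0001
grip_force: 2.1
```

The force stays near 4.7 N, so the lid is following the finger. Continuing along the arc.

Emit:
carry_out --pt "-0.02 -0.9 1.03 2.26 -1.51 -1.27" --pt "-0.08 -0.96 0.99 2.26 -1.51 -1.27" --pt "-0.14 -1.01 0.94 2.26 -1.51 -1.27" --pt "-0.21 -1.05 0.89 2.26 -1.51 -1.27" --pt "-0.27 -1.09 0.83 2.26 -1.51 -1.27"

```text
clock: 4.72
tool_pos: [0.6071, 0.1956, 0.2572]
eef_rot: [-0.141, 0.32, 0.901, 0.257]
force: [0.8, 0.4, 3.4]
grip_width: 0.0001
grip_force: 1.5
```

Emit:
carry_out --pt "-0.33 -1.13 0.76 2.26 -1.51 -1.27" --pt "-0.39 -1.16 0.69 2.26 -1.51 -1.27" --pt "-0.44 -1.19 0.62 2.26 -1.51 -1.27" --pt "-0.5 -1.21 0.55 2.26 -1.51 -1.27" --pt "-0.55 -1.23 0.47 2.26 -1.51 -1.27"

```text
clock: 5.13
tool_pos: [0.5847, 0.1358, 0.2877]
eef_rot: [-0.098, 0.337, 0.86, 0.371]
force: [-0.1, -1.5, 2.4]
grip_width: 0.0004
grip_force: 1.1
```

Run:
```python
from h import *
from rig import manip
p,r,s=now()
print(s["joints"],p,DR.T@s["force"])
tip=DR.T@(p+r.apply([0,0,.073])-DO);L=tip-[0,.1,.0045];print("tip",tip*1000,"th",np.degrees(np.arctan2(L[2],-L[1])),np.hypot(L[1],L[2]),"toolrot",np.degrees((r*tool().inv()).as_rotvec()@DR[:,0]))
d=manip.snapshot("side");cv2.imwrite("pics/s2.png",d["img"][150:480,200:640])
```

```text
[ 0.40820903  0.60290204 -0.63327389  2.02123285 -0.83608153  0.5867162
  1.42496193] [0.58471203 0.13579997 0.28774353] [0.36303855 1.28636041 2.50964475]
tip [  0.29966017  -1.76288124 155.4153652 ] th 56.00804233021612 0.18201959084197564 toolrot -39.181053527884096
```

View pics/s2.png

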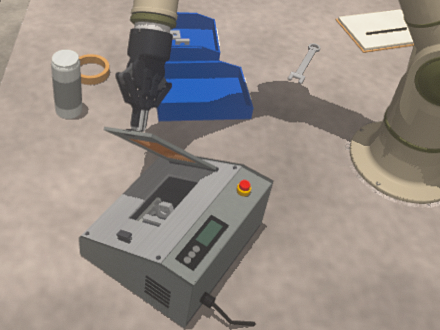

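The side view shows the lid at about 55°, held back by the fingertip, with the pad eye visible in the chamber. J5 is getting near its limit, so I'll turn the tool less from here.

Run:
```python
from h import *
p,r,s=now()
tip=p+r.apply([0,0,.073]);h=(DR.T@(tip-DO));L=h-np.array([0,.1,.0045])
P,Q=p,r
for i in range(1,13):
    th=4*i;Rl=R.from_rotvec(-np.radians(th)*DR[:,0])
    tp=dk([h[0],.1,.0045])+Rl.apply(DR@[0,L[1],L[2]]);Q1=R.from_rotvec(-np.radians(.25*th)*DR[:,0])*r
    P,Q=plan(P,Q,tp-Q1.apply([0,0,.073]),Q1,n=1)
```

```text
1 x [-0.45, -1.11, 0.51, 0.75, -0.5, -0.42]
1 x [-0.5, -1.12, 0.44, 0.75, -0.5, -0.42]
1 x [-0.55, -1.13, 0.37, 0.75, -0.5, -0.42]
1 x [-0.6, -1.14, 0.29, 0.75, -0.5, -0.42]
1 x [-0.64, -1.14, 0.21, 0.75, -0.5, -0.42]
1 x [-0.68, -1.13, 0.14, 0.75, -0.5, -0.42]
1 x [-0.72, -1.12, 0.06, 0.75, -0.5, -0.42]
1 x [-0.75, -1.11, -0.02, 0.75, -0.5, -0.42]
1 x [-0.78, -1.09, -0.11, 0.75, -0.5, -0.42]
1 x [-0.81, -1.06, -0.19, 0.75, -0.5, -0.42]
1 x [-0.83, -1.03, -0.27, 0.75, -0.5, -0.42]
1 x [-0.86, -0.99, -0.34, 0.75, -0.5, -0.42]
```

Emit:
carry_out --pt "-0.45 -1.11 0.51 0.75 -0.5 -0.42" --pt "-0.5 -1.12 0.44 0.75 -0.5 -0.42" --pt "-0.55 -1.13 0.37 0.75 -0.5 -0.42" --pt "-0.6 -1.14 0.29 0.75 -0.5 -0.42" --pt "-0.64 -1.14 0.21 0.75 -0.5 -0.42"

```text
clock: 5.6
tool_pos: [0.5571, 0.0792, 0.3054]
eef_rot: [-0.084, 0.341, 0.843, 0.408]
force: [1.0, -1.4, 1.3]
grip_width: -0.0003
grip_force: 0.9
```

Emit:
carry_out --pt "-0.68 -1.13 0.14 0.75 -0.5 -0.42" --pt "-0.72 -1.12 0.06 0.75 -0.5 -0.42" --pt "-0.75 -1.11 -0.02 0.75 -0.5 -0.42" --pt "-0.78 -1.09 -0.11 0.75 -0.5 -0.42" --pt "-0.81 -1.06 -0.19 0.75 -0.5 -0.42"

```text
clock: 6.02
tool_pos: [0.5193, 0.0242, 0.3039]
eef_rot: [-0.069, 0.344, 0.825, 0.444]
force: [-0.7, -1.8, 0.1]
grip_width: 0.0003
grip_force: 0.6
```

Emit:
carry_out --pt "-0.83 -1.03 -0.27 0.75 -0.5 -0.42" --pt "-0.86 -0.99 -0.34 0 0 0" --pt "-0.55 -0.83 0 0 0 0" --pt "-0.55 -0.83 0 0 0 0" --pt "0 0 0 0 0 0"

```text
clock: 6.43
tool_pos: [0.4912, -0.0131, 0.2978]
eef_rot: [-0.067, 0.345, 0.821, 0.45]
force: [-0.2, -0.9, 0.5]
grip_width: 0.0001
grip_force: 0.0
```

Run:
```python
from h import *
p,r,s=now()
print(s["joints"],p,DR.T@s["force"])
tip=DR.T@(p+r.apply([0,0,.073])-DO);L=tip-[0,.1,.0045];print("tip",tip*1000,"th",np.degrees(np.arctan2(L[2],-L[1])),np.hypot(L[1],L[2]))
print("free edge open world",lidp(104.85,.204,0),lidp(104.85,.204,.0,.056),lidp(104.85,.204,.0,-.056))
# up move then over the opening above the pad eye
t=tool()
a=plan(p,r,p+[0,0,.16],r)
tgt=dk([0,0,-.046+.040])-t.apply([0,0,.073+.06])
b=(tgt+[0,0,.14],t)
a=plan(*a,*b);a=plan(*a,tgt,t)
```

```text
[ 0.88490179  0.60843545 -0.79107429  2.1982751  -0.94437811  0.66735284
  1.78952751] [ 0.49118735 -0.01307097  0.29781011] [-0.07862645  0.8410946   0.61987268]
tip [  0.35155713 164.24526411 176.10697005] th 110.52461591367296 0.18323865893774058
free edge open world [0.51959183 0.04543316 0.27728833] [0.47734997 0.07356706 0.30095496] [0.56183369 0.01729925 0.25362171]
4 x [0.0, 0.0, 4.0, 0.0, 0.0, 0.0]
8 x [1.11, 2.57, -1.34, -4.68, 3.15, 2.66]
4 x [0.0, 0.0, -3.5, 0.0, 0.0, 0.0]
```

Emit:
carry_out --pt "-0.5 -0.8 0.5 0 0 0" --pt "0 0 4 0 0 0" --pt "0 0 4 0 0 0" --pt "0 0 4 0 0 0" --pt "0 0 4 0 0 0"

```text
clock: 6.85
tool_pos: [0.4861, -0.0187, 0.4656]
eef_rot: [-0.067, 0.344, 0.821, 0.45]
force: [1.1, -1.2, -0.4]
grip_width: -0.0002
grip_force: 0.0
```

Emit:
carry_out --pt "1.11 2.57 -1.34 -4.68 3.15 2.66" --pt "1.11 2.57 -1.34 -4.68 3.15 2.66" --pt "1.11 2.57 -1.34 -4.68 3.15 2.66" --pt "1.11 2.57 -1.34 -4.68 3.15 2.66"

```text
clock: 7.18
tool_pos: [0.5318, 0.0836, 0.4104]
eef_rot: [-0.139, 0.321, 0.9, 0.261]
force: [0.2, -1.4, 0.4]
grip_width: 0.0
grip_force: 0.0
```

Emit:
carry_out --pt "1.11 2.57 -1.34 -4.68 3.15 2.66" --pt "1.11 2.57 -1.34 -4.68 3.15 2.66" --pt "1.11 2.57 -1.34 -4.68 3.15 2.66" --pt "1.61 3.37 -1.34 -4.68 3.15 2.66" --grip 5

```text
clock: 7.52
tool_pos: [0.581, 0.1941, 0.3565]
eef_rot: [-0.206, 0.282, 0.935, 0.06]
force: [1.1, -1.2, 0.6]
grip_width: 0.0481
grip_force: 0.0
```

Emit:
carry_out --pt "0 0 -3.5 0 0 0" --pt "0 0 -3.5 0 0 0" --pt "0 0 -3.5 0 0 0" --pt "0 0 -1.5 0 0 0" --pt "0 0 0 0 0 0"

```text
clock: 7.93
tool_pos: [0.579, 0.1939, 0.2328]
eef_rot: [-0.21, 0.282, 0.934, 0.062]
force: [0.4, -0.1, 0.9]
grip_width: 0.0499
grip_force: 0.0
```

Run:
```python
from h import *
from rig import manip
p,r,s=now()
d=manip.snapshot("wrist");cv2.imwrite("pics/w2.png",d["img"])
print(p,s["joints"],s["grip_width"])
W=np.eye(4);W[:3,:3]=r.as_matrix();W[:3,3]=p;W=W@d["tool_from_camera"];np.savez("w2.npz",W=W,K=d["intrinsics"],k1=d["k1"])
print("pred opening corners",proj(W,d["intrinsics"],d["k1"],[dk([a,b,0]) for a,b in[(-.0375,-.065),(-.0375,.065),(.0375,.065),(.0375,-.065)]]).round(0).tolist())
print("lug top ctr pred",proj(W,d["intrinsics"],d["k1"],dk([0,0,-.006])).round(0))
print([(x["uv"],x["confidence"]) for x in manip.landmark_of("wrist","padeye")])
tip=DR.T@(p+r.apply([0,0,.054])-DO);print("gp",tip*1000)
plan(p,r,p,tool())
```

```text
[0.57904726 0.19386365 0.23277037] [ 0.03798221  0.70152096 -0.51251152  1.75617384 -0.05011268  1.0038697
  0.6084004 ] 0.04986883661777069
pred opening corners [[423.0, 328.0], [211.0, 328.0], [200.0, 208.0], [434.0, 208.0]]
lug top ctr pred [[317. 267.]]
[([330.1, 247.8], 0.63)]
gp [11.16075983 -0.61213387 92.58395471]
1 x [0.0, 0.0, 0.0, -0.0, -0.32, -0.16]
```

View pics/w2.png

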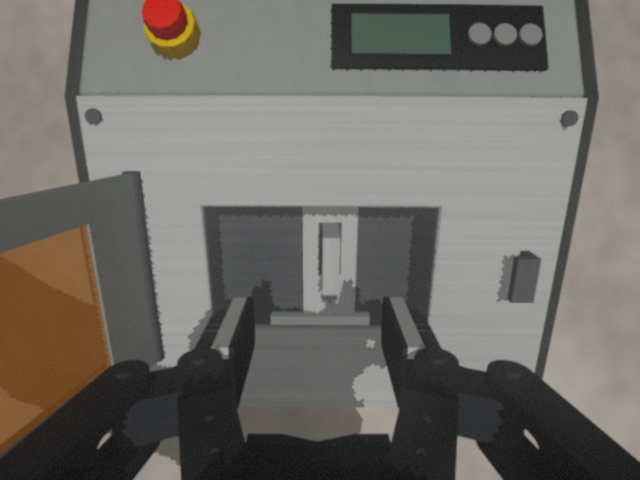

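Run:
```python
from h import *
d=np.load("w2.npz")
def at(uv,z):
    o,v=ray(d["W"],d["K"],d["k1"],uv);o=DR.T@(o-DO);v=DR.T@v;return ((o+v*(z-o[2])/v[2])*1000).round(1)
for n,uv,z in[("openUL",(204,207),0),("openUR",(438,207),0),("base end",(330,312),-.040),("base R",(357,260),-.040),("base L",(303,260),-.040),("lug end",(331,297),-.006),("lug R top",(341,280),-.006),("lug L",(322,280),-.006)]:print(n,at(uv,z))
im=cv2.imread("pics/w2.png")[195:345,230:430];cv2.imwrite("pics/w2c.png",cv2.resize(im,(800,600),interpolation=cv2.INTER_CUBIC))
```

```text
openUL [38.  62.7  0. ]
openUR [ 38.3 -66.9   0. ]
base end [-47.8  -9.2 -40. ]
base R [ -8.1 -27.2 -40. ]
base L [ -8.2   9.7 -40. ]
lug end [-19.5  -8.5  -6. ]
lug R top [ -8.2 -14.4  -6. ]
lug L [-8.3 -3.  -6. ]
```

View pics/w2c.png

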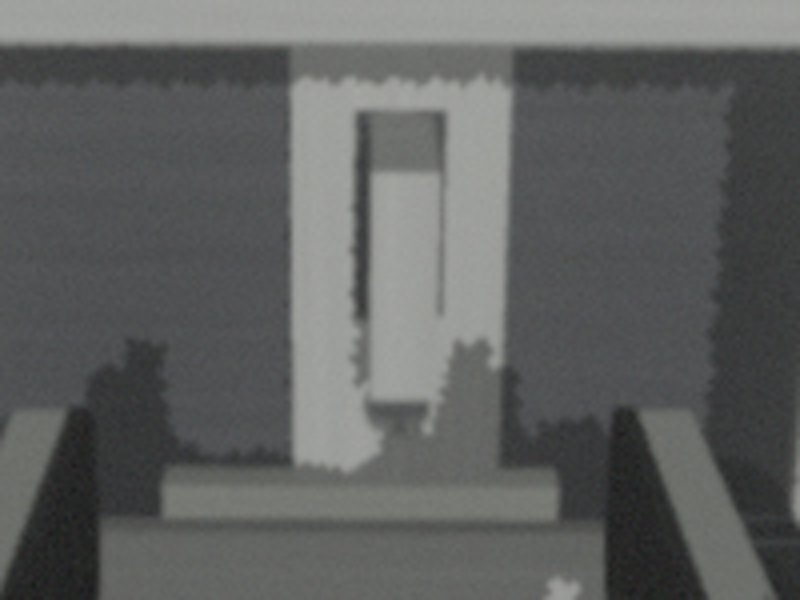

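The lug top spans crop (370–440, 170–402), which puts it at deck x≈0, y≈−9. Moving down to grasp it.

Run:
```python
from h import *
p,r,s=now();t=tool()
g=lambda q:dk(q)-t.apply([0,0,.054])
a=plan(p,r,g([.0005,-.009,.060]),t)
a=plan(*a,g([.0005,-.009,-.004]),t,n=4)
a=plan(*a,g([.0005,-.009,-.014]),t,n=1)
```

```text
1 x [-0.06, 0.85, -3.78, -0.13, -0.03, -0.11]
4 x [-0.56, 0.37, -1.45, 0.0, 0.0, 0.0]
1 x [-0.35, 0.23, -0.91, 0.0, 0.0, 0.0]
```

Emit:
carry_out --pt "-0.06 0.85 -3.78 -0.13 -0.03 -0.11" --pt "0 0 0 0 0 0" --pt "-0.56 0.37 -1.45 0 0 0" --pt "-0.56 0.37 -1.45 0 0 0" --pt "0 0 0 0 0 0"

```text
clock: 8.45
tool_pos: [0.5676, 0.2103, 0.1697]
eef_rot: [-0.208, 0.282, 0.934, 0.062]
force: [-0.4, 0.3, 0.1]
grip_width: 0.0501
grip_force: 0.0
```

Run:
```python
from h import *
p,r,s=now();t=tool()
print(s["force"],DR.T@(p+r.apply([0,0,.054])-DO)*1000)
g=lambda q:dk(q)-t.apply([0,0,.054])
a=plan(p,r,g([.0005,-.009,-.004]),t,n=3)
```

```text
[-0.44064721  0.31048138  0.11096032] [ 1.15179841 -8.13943965 27.53761329]
3 x [-0.34, 0.26, -0.96, 0.0, -0.02, -0.01]
```

Emit:
carry_out --pt "-0.34 0.26 -0.96 0 0 0" --pt "-0.34 0.26 -0.96 0 0 0" --pt "-0.34 0.26 -0.96 0 0 0" --pt "-0.18 0.12 -0.45 0 0 0" --pt "-0.18 0.12 -0.45 0 0 0"

```text
clock: 8.87
tool_pos: [0.5546, 0.2203, 0.1308]
eef_rot: [-0.207, 0.283, 0.934, 0.063]
force: [-0.2, -0.3, 1.4]
grip_width: 0.0502
grip_force: 0.0
```

Emit:
carry_out --pt "0 0 0 0 0 0" --pt "0 0 0 0 0 0" --pt "0 0 0 0 0 0" --pt "0 0 0 0 0 0" --pt "0 0 0 0 0 0" --grip 0 --squeeze 40

```text
clock: 9.28
tool_pos: [0.5554, 0.22, 0.1315]
eef_rot: [-0.207, 0.283, 0.934, 0.063]
force: [0.1, -0.1, -0.5]
grip_width: 0.0091
grip_force: 39.5
```

Emit:
carry_out --pt "0 0 0 0 0 0" --pt "0 0 0 0 0 0" --pt "0 0 0 0 0 0"

```text
clock: 9.53
tool_pos: [0.5554, 0.22, 0.1315]
eef_rot: [-0.207, 0.283, 0.934, 0.063]
force: [2.0, -1.8, 1.9]
grip_width: 0.0091
grip_force: 39.7
```

Run:
```python
from h import *
p,r,s=now();t=tool()
print(s["force"],s["ft_torque"],s["grip_width"],s["grip_force"],DR.T@(p+r.apply([0,0,.054])-DO)*1000)
```

```text
[ 1.95199008 -1.79883102  1.90680703] [-0.44500222 -0.58955627  0.09101009] 0.009099698305045431 39.714197516441345 [ -0.98136326  -9.5132202  -13.64483854]
```

Run:
```python
from h import *
p,r,s=now();t=tool()
g=lambda q:dk(q)-t.apply([0,0,.054])
a=plan(p,r,p+DR@[0.001,.007,.018],r,n=4)
t2=R.from_rotvec(np.pi/2*DR[:,2])*r
a=plan(*a,a[0],t2,n=14)
print(DR[:,2])
```

```text
4 x [0.04, -0.24, 0.42, 0.0, 0.0, 0.0]
14 x [0.0, 0.0, 0.0, 2.26, -1.51, 5.83]
[ 0.35174467 -0.23426882  0.90630779]
```

Emit:
carry_out --pt "0.04 -0.24 0.42 0 0 0" --pt "0.04 -0.24 0.42 0 0 0" --pt "0.04 -0.24 0.42 0 0 0" --pt "0.04 -0.24 0.42 0 0 0" --pt "0 0 0 0 0 0" --squeeze 60

```text
clock: 9.95
tool_pos: [0.5569, 0.21, 0.1489]
eef_rot: [-0.207, 0.283, 0.934, 0.063]
force: [0.2, -0.2, -3.2]
grip_width: 0.0091
grip_force: 58.4
```

Run:
```python
from h import *
from rig import manip
p,r,s=now()
print(s["force"],s["ft_torque"],s["grip_width"],s["grip_force"],DR.T@(p+r.apply([0,0,.054])-DO)*1000)
d=manip.snapshot("wrist");cv2.imwrite("pics/w3.png",d["img"][150:380,180:460])
```

```text
[ 0.16701258 -0.20593892 -3.20547994] [-0.36416993 -0.59669753  0.02248411] 0.009110132472789367 58.424073457717896 [ 0.21456166 -2.01102146  5.03136524]
```

View pics/w3.png

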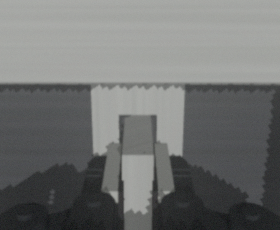

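The pad eye is gripped and lifted, with 3.2 N of weight on the wrist. Turning it in the chamber now.

Emit:
carry_out --pt "0 0 0 2.26 -1.51 5.83" --pt "0 0 0 2.26 -1.51 5.83" --pt "0 0 0 2.26 -1.51 5.83" --pt "0 0 0 2.26 -1.51 5.83" --pt "0 0 0 2.26 -1.51 5.83"

```text
clock: 10.42
tool_pos: [0.5564, 0.2106, 0.148]
eef_rot: [-0.181, 0.01, 0.976, 0.118]
force: [0.2, 0.4, -3.1]
grip_width: 0.0092
grip_force: 58.4
```

Emit:
carry_out --pt "0 0 0 2.26 -1.51 5.83" --pt "0 0 0 2.26 -1.51 5.83" --pt "0 0 0 2.26 -1.51 5.83" --pt "0 0 0 2.26 -1.51 5.83" --pt "0 0 0 2.26 -1.51 5.83"

```text
clock: 10.83
tool_pos: [0.5565, 0.2105, 0.1479]
eef_rot: [-0.141, -0.26, 0.941, 0.164]
force: [-0.0, 0.2, -3.6]
grip_width: 0.0094
grip_force: 58.4
```

Emit:
carry_out --pt "0 0 0 2.26 -1.51 5.83" --pt "0 0 0 2.26 -1.51 5.83" --pt "0 0 0 2.26 -1.51 5.83" --pt "0 0 0 2.26 -1.51 5.83" --pt "0 0 0 0 0 0"

```text
clock: 11.25
tool_pos: [0.5565, 0.2101, 0.1475]
eef_rot: [-0.102, -0.463, 0.86, 0.191]
force: [-1.3, 0.3, -2.6]
grip_width: 0.0095
grip_force: 58.6
```

Run:
```python
from h import *
p,r,s=now()
print(s["joints"],s["force"],s["ft_torque"],s["grip_force"],DR.T@(p+r.apply([0,0,.054])-DO)*1000)
t=tool(yaw=90)
print((DR.T@r.as_matrix()).round(3))
g=lambda q:dk(q)-t.apply([0,0,.054])
a=plan(p,r,g([0,-.002,.03]),t,n=3)
a=plan(*a,g([0,-.002,.08]),t)
# vertical tool for bin, keep yaw: x axis of tool -> horizontal
x=t.as_matrix()[:,0];x=x*[1,1,0];x/=np.linalg.norm(x);z=np.array([0,0,-1.]);V=R.from_matrix(np.c_[x,np.cross(z,x),z])
b=a[0]*[1,1,0]+[0,0,.43];a=plan(*a,b,V)
bc=np.array([.451,-.168,0]);a=plan(*a,bc+[0,0,.43],V)
a=plan(*a,bc+[0,0,.004+.028+.054+.02],V)
```

```text
[ 0.24389112  0.94299054 -0.94899834  1.83131044  0.42075141  0.91034064
  1.72960905] [-1.27707414  0.33638762 -2.63129473] [-0.36531042 -0.60168916 -0.03500104] 58.59025955200195 [ 0.08570758 -1.84978157  3.56459249]
[[-0.005  1.     0.001]
 [ 1.     0.005 -0.   ]
 [-0.     0.001 -1.   ]]
3 x [0.31, -0.2, 0.8, -0.04, 0.02, -0.08]
2 x [0.88, -0.59, 2.27, 0.0, 0.0, 0.0]
6 x [0.0, 0.0, 3.55, -2.31, -3.47, -0.0]
10 x [-1.32, -3.6, 0.0, 0.0, 0.0, 0.0]
9 x [0.0, 0.0, -3.6, 0.0, 0.0, 0.0]
```

Emit:
carry_out --pt "0.31 -0.2 0.8 0 0 0" --pt "0.31 -0.2 0.8 0 0 0" --pt "0.31 -0.2 0.8 0 0 0" --pt "0.44 -0.3 1.14 0 0 0" --pt "0 0 0 0 0 0"

```text
clock: 11.67
tool_pos: [0.5721, 0.2015, 0.1863]
eef_rot: [-0.1, -0.46, 0.861, 0.19]
force: [1.2, -0.6, -3.6]
grip_width: 0.0092
grip_force: 58.6
```

Emit:
carry_out --pt "0.44 -0.3 1.14 0 0 0" --pt "0.88 -0.59 2.27 0 0 0" --pt "0 0 1.5 -2.31 -3.47 0" --pt "0 0 3 -2.31 -3.47 0" --pt "0 0 3.55 -2.31 -3.47 0"

```text
clock: 12.08
tool_pos: [0.5832, 0.1917, 0.2981]
eef_rot: [-0.052, -0.469, 0.877, 0.095]
force: [1.1, -0.0, -2.6]
grip_width: 0.0088
grip_force: 58.8
```

Emit:
carry_out --pt "0 0 3.55 -2.31 -3.47 0" --pt "0 0 3.55 -2.31 -3.47 0" --pt "0 0 3.55 -2.31 -3.47 0" --pt "0 0 2.6 0 0 0" --pt "0 0 0 0 0 0"

```text
clock: 12.5
tool_pos: [0.5829, 0.1955, 0.4378]
eef_rot: [0.005, -0.473, 0.881, -0.001]
force: [-0.0, 0.5, -1.7]
grip_width: 0.0092
grip_force: 59.1
```

Run:
```python
from h import *
p,r,s=now()
print(s["joints"],s["force"],s["grip_force"],p)
x=DR[:,1];z=np.array([0,0,-1.]);V=R.from_matrix(np.c_[x,np.cross(z,x),z])
bc=np.array([.451,-.168,0]);a=plan(p,r,bc+[0,0,.43],V)
a=plan(*a,bc+[0,0,.004+.028+.054+.03],V)
```

```text
[ 0.23547717  0.49569773 -0.99456195  1.66386226  0.44353423  1.21568075
  1.69760986] [-0.03049231  0.46905003 -1.70559669] 59.07863974571228 [0.58286185 0.19548196 0.43779842]
10 x [-1.32, -3.63, -0.08, -0.02, 0.05, -0.01]
8 x [0.0, 0.0, -3.92, 0.0, 0.0, 0.0]
```

Emit:
carry_out --pt "-0.7 -1.8 0 0 0 0" --pt "-1.32 -3.6 0 0 0 0" --pt "-1.32 -3.6 0 0 0 0" --pt "-1.32 -3.6 0 0 0 0" --pt "-1.32 -3.6 0 0 0 0"

```text
clock: 12.92
tool_pos: [0.5223, 0.0293, 0.4301]
eef_rot: [-0.0, -0.472, 0.881, 0.0]
force: [0.9, -0.3, -2.1]
grip_width: 0.0093
grip_force: 58.9
```

Emit:
carry_out --pt "-1.32 -3.6 0 0 0 0" --pt "-1.32 -3.6 0 0 0 0" --pt "-1.32 -3.6 0 0 0 0" --pt "-1.32 -3.6 0 0 0 0" --pt "-1.32 -3.6 0 0 0 0"

```text
clock: 13.33
tool_pos: [0.4561, -0.1508, 0.4305]
eef_rot: [0.0, -0.472, 0.882, 0.0]
force: [1.4, -0.4, -2.6]
grip_width: 0.0092
grip_force: 58.9
```

Emit:
carry_out --pt "-0.7 -1.8 0 0 0 0" --pt "0 0 0 0 0 0"

```text
clock: 13.5
tool_pos: [0.4482, -0.1722, 0.4297]
eef_rot: [-0.001, -0.469, 0.883, 0.001]
force: [0.5, 0.2, -2.1]
grip_width: 0.0091
grip_force: 58.9
```

Run:
```python
from h import *
from rig import manip
p,r,s=now()
print(s["joints"],s["force"],s["grip_force"],p)
x=DR[:,1];z=np.array([0,0,-1.]);V=R.from_matrix(np.c_[x,np.cross(z,x),z])
bc=np.array([.451,-.168,0]);
a=plan(p,r,bc+[0,0,.004+.028+.054+.06],V)
d=manip.snapshot("side");cv2.imwrite("pics/s3.png",d["img"][:420,150:640])
```

```text
[ 1.10506145  0.31133225 -1.08756394  1.93432871  0.31248869  1.08228308
  2.43349722] [ 0.47912776  0.2008282  -2.06217772] 58.89058291912079 [ 0.44822619 -0.1722114   0.42966451]
8 x [0.03, 0.05, -3.55, 0.0, -0.02, 0.05]
```

View pics/s3.png

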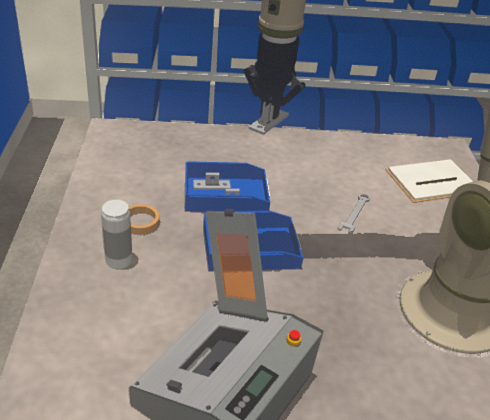

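The pad eye is held level above the bin, and the lid is fully open. I'll turn −49° about z to align it with the bin, which also relieves J7, while descending.

Emit:
carry_out --pt "0.03 0.05 -1 0 0 -7" --pt "0.03 0.05 -2.5 0 0 -7" --pt "0.03 0.05 -3.5 0 0 -7" --pt "0.03 0.05 -3.5 0 0 -7" --pt "0.03 0.05 -3.5 0 0 -7"

```text
clock: 13.97
tool_pos: [0.4523, -0.1634, 0.2895]
eef_rot: [0.001, -0.183, 0.983, 0.0]
force: [0.6, -1.2, -3.7]
grip_width: 0.0093
grip_force: 58.9
```

Emit:
carry_out --pt "0.03 0.05 -3.5 0 0 -7" --pt "0.03 0.05 -3.5 0 0 -7" --pt "0.03 0.05 -3.5 0 0 0" --pt "0 0 -2 0 0 0" --pt "0 0 0 0 0 0"

```text
clock: 14.38
tool_pos: [0.4522, -0.1611, 0.1623]
eef_rot: [-0.002, -0.066, 0.998, 0.001]
force: [-1.1, 0.4, -2.7]
grip_width: 0.0093
grip_force: 58.8
```

Run:
```python
from h import *
from rig import manip
p,r,s=now()
print(s["joints"],s["force"],p,r.as_matrix().round(3).tolist())
d=manip.snapshot("top");t=manip.snapshot("wrist");cv2.imwrite("pics/t4.png",np.hstack([cv2.resize(d["img"][200:400,260:520],(390,300)),cv2.resize(t["img"],(400,300))]))
```

```text
[ 0.59505057  0.59330711 -0.52529154  2.24591027  0.67308052  0.46350977
  1.22829139] [-1.0673767   0.43281455 -2.72881913] [ 0.45222197 -0.16110694  0.16232577] [[-0.991, -0.131, -0.005], [-0.131, 0.991, 0.002], [0.004, 0.003, -1.0]]
```

View pics/t4.png

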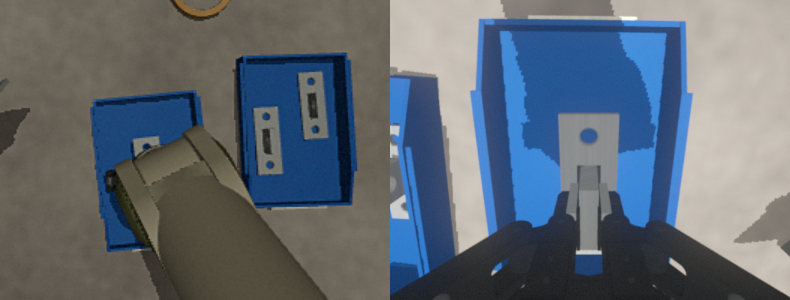

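Both views show the pad eye over the empty bin, aligned and centred. Lowering it.

Emit:
carry_out --pt "0 -0.2 -2 0 0 0" --pt "0 -0.2 -2 0 0 0" --pt "0 0 -1.5 0 0 0" --pt "0 0 -0.8 0 0 0" --pt "0 0 0 0 0 0"

```text
clock: 14.9
tool_pos: [0.4539, -0.1671, 0.103]
eef_rot: [0.001, -0.064, 0.998, -0.0]
force: [0.3, -0.3, -1.9]
grip_width: 0.0088
grip_force: 58.9
```

Run:
```python
from h import *
p,r,s=now()
print(s["joints"],s["force"],p,r.as_matrix()[2].round(3).tolist())
```

```text
[ 0.48343246  0.68491247 -0.35753043  2.27758732  0.8310892   0.30432704
  1.09409474] [ 0.30721805 -0.29996463 -1.85086676] [ 0.45392425 -0.16707134  0.10298401] [-0.002, -0.001, -1.0]
```

Emit:
carry_out --pt "0 0 -0.5 0 0 0" --pt "0 0 -0.3 0 0 0" --pt "0 0 -0.2 0 0 0" --pt "0 0 -0.2 0 0 0" --pt "0 0 0 0 0 0"

```text
clock: 15.32
tool_pos: [0.4531, -0.1674, 0.0907]
eef_rot: [0.001, -0.064, 0.998, -0.0]
force: [0.6, 0.4, -2.3]
grip_width: 0.0092
grip_force: 58.9
```

Emit:
carry_out --pt "0 0 -0.15 0 0 0" --pt "0 0 -0.15 0 0 0" --pt "0 0 0 0 0 0"

```text
clock: 15.57
tool_pos: [0.453, -0.1673, 0.0874]
eef_rot: [0.0, -0.064, 0.998, -0.0]
force: [-0.3, -0.0, -1.8]
grip_width: 0.0088
grip_force: 58.9
```

Emit:
carry_out --pt "0 0 -0.12 0 0 0" --pt "0 0 -0.08 0 0 0" --pt "0 0 0 0 0 0"

```text
clock: 15.82
tool_pos: [0.453, -0.1673, 0.0858]
eef_rot: [0.001, -0.064, 0.998, -0.0]
force: [0.4, -0.3, 3.3]
grip_width: 0.0092
grip_force: 59.7
```

Emit:
carry_out --pt "0 0 -0.1 0 0 0" --pt "0 0 0 0 0 0"

```text
clock: 15.98
tool_pos: [0.453, -0.1672, 0.0858]
eef_rot: [0.001, -0.064, 0.998, -0.001]
force: [-3.8, 0.7, 20.9]
grip_width: 0.0091
grip_force: 62.6
```

Emit:
carry_out --pt "0 0 0.1 0 0 0" --pt "0 0 0 0 0 0"

```text
clock: 16.15
tool_pos: [0.4531, -0.1673, 0.0858]
eef_rot: [0.001, -0.064, 0.998, -0.0]
force: [-0.2, 0.8, -1.6]
grip_width: 0.0092
grip_force: 59.1
```

Emit:
carry_out --pt "0 0 0 0 0 0" --pt "0 0 0 0 0 0" --pt "0 0 0 0 0 0" --pt "0 0 0 0 0 0" --pt "0 0 0 0 0 0" --grip 4

```text
clock: 16.57
tool_pos: [0.453, -0.1673, 0.0855]
eef_rot: [0.0, -0.064, 0.998, -0.0]
force: [-0.4, -0.1, -0.0]
grip_width: 0.0399
grip_force: 0.0
```

Emit:
carry_out --pt "0 0 1 0 0 0" --pt "0 0 2 0 0 0" --pt "0 0 3 0 0 0" --pt "0 0 3 0 0 0" --pt "0 0 3 0 0 0"

```text
clock: 16.98
tool_pos: [0.4525, -0.1671, 0.2066]
eef_rot: [-0.0, -0.064, 0.998, 0.0]
force: [0.7, -0.5, -0.2]
grip_width: 0.0402
grip_force: 0.0
```

Run:
```python
from h import *
from rig import manip
p,r,s=now()
print(s["joints"],s["force"],p)
t=manip.snapshot("wrist");m=manip.landmark_of("wrist","padeye");print(m[:2])
W=np.eye(4);W[:3,:3]=r.as_matrix();W[:3,3]=p;W=W@t["tool_from_camera"]
print(proj(W,t["intrinsics"],t["k1"],[[.4525,-.167,.004],[.4525,-.167,.044]]).round(0))
# close plan: finger closed, contact beside button at x=-36 or +36 ; start pose y+ side
for xo in(.037,-.037):
    for a in(30,45):
        T=tool(a);q=lidp(104.85,.182,.03,xo);print(xo,a,"tip",q.round(3),"tcp",(q-T.apply([0,0,.073])).round(3))
```

```text
[ 0.68530126  0.5313628  -0.62674827  2.20819885  0.58376362  0.5683546
  1.31875161] [ 0.69233426 -0.50203954 -0.22430877] [ 0.4525269  -0.16707094  0.20664413]
[{'uv': [317.9, 221.6], 'confidence': 0.74}]
[[317. 226.]
 [317. 244.]]
0.037 30 tip [0.469 0.051 0.267] tcp [0.471 0.006 0.324]
0.037 45 tip [0.469 0.051 0.267] tcp [ 0.458 -0.004  0.313]
-0.037 30 tip [0.524 0.014 0.235] tcp [ 0.526 -0.031  0.293]
-0.037 45 tip [0.524 0.014 0.235] tcp [ 0.514 -0.041  0.282]
```

The pad eye rests flat in the bin: its origin is at (318,222) against (317,226) predicted. Next I'll plan the hatch closing.

Run:
```python
from h import *
p,r,s=now()
T=tool(47);st=lidp(104.85,.180,.03,-.037)-T.apply([0,0,.073])
a=plan(p,r,st+[-.02,-.03,.03],T)
a=plan(*a,st,T,n=2);print("st",st)
```

```text
11 x [0.34, 0.88, 0.91, 4.75, 1.19, -4.38]
2 x [1.0, 1.5, -1.5, 0.0, 0.0, 0.0]
st [ 0.51188955 -0.04103374  0.27877958]
```

Emit:
carry_out --pt "0.34 0.88 0.91 4.75 1.19 -4.38" --pt "0.34 0.88 0.91 4.75 1.19 -4.38" --pt "0.34 0.88 0.91 4.75 1.19 -4.38" --pt "0.34 0.88 0.91 4.75 1.19 -4.38" --pt "0.34 0.88 0.91 4.75 1.19 -4.38" --grip 0

```text
clock: 17.5
tool_pos: [0.4703, -0.1232, 0.2514]
eef_rot: [-0.038, 0.129, 0.969, 0.209]
force: [0.2, 0.6, -1.5]
grip_width: -0.0005
grip_force: 0.0
```

Emit:
carry_out --pt "0.34 0.88 0.91 4.75 1.19 -4.38" --pt "0.34 0.88 0.91 4.75 1.19 -4.38" --pt "0.34 0.88 0.91 4.75 1.19 -4.38" --pt "0.34 0.88 0.91 4.75 1.19 -4.38" --pt "0.34 0.88 0.91 4.75 1.19 -4.38"

```text
clock: 17.92
tool_pos: [0.4873, -0.0795, 0.2965]
eef_rot: [-0.073, 0.309, 0.86, 0.399]
force: [-0.1, 0.8, -0.4]
grip_width: 0.0005
grip_force: 0.0
```

Emit:
carry_out --pt "0.34 0.88 0.91 4.75 1.19 -4.38" --pt "0 0 0 0 0 0"

```text
clock: 18.08
tool_pos: [0.4897, -0.0708, 0.3048]
eef_rot: [-0.08, 0.343, 0.829, 0.434]
force: [0.1, -0.1, -0.8]
grip_width: -0.0001
grip_force: 0.0
```

Run:
```python
from h import *
p,r,s=now()
print(s["joints"],s["force"],p)
f=lambda th,h=0:(lidp(th,.180,h,-.037)-tool(.45*th).apply([0,0,.073]),tool(.45*th))
a=plan(p,r,*f(104.85,.015),n=3)
for th in range(102,-1,-6): a=plan(*a,*f(th),n=1)
```

```text
[ 1.15108576  0.75386994 -1.11735018  2.10720406 -0.41917753  0.65499355
  1.30273987] [ 0.14573354 -0.07359049 -0.8148346 ] [ 0.48974935 -0.07078396  0.30480805]
3 x [1.05, 1.36, -0.76, -0.15, -0.11, 0.01]
1 x [1.6, 1.85, 0.66, -0.97, 0.64, 0.54]
1 x [1.37, 1.61, 0.52, -2.04, 1.36, 1.14]
1 x [1.31, 1.69, 0.33, -2.04, 1.36, 1.14]
1 x [1.25, 1.75, 0.14, -2.04, 1.36, 1.14]
1 x [1.17, 1.8, -0.05, -2.04, 1.36, 1.14]
1 x [1.08, 1.82, -0.24, -2.04, 1.36, 1.14]
1 x [0.98, 1.83, -0.42, -2.04, 1.36, 1.14]
1 x [0.88, 1.82, -0.6, -2.04, 1.36, 1.14]
1 x [0.76, 1.79, -0.77, -2.04, 1.36, 1.14]
1 x [0.64, 1.74, -0.93, -2.04, 1.36, 1.14]
1 x [0.51, 1.68, -1.08, -2.04, 1.36, 1.14]
1 x [0.38, 1.6, -1.21, -2.04, 1.36, 1.14]
1 x [0.25, 1.5, -1.33, -2.04, 1.36, 1.14]
1 x [0.12, 1.39, -1.44, -2.04, 1.36, 1.14]
1 x [-0.01, 1.27, -1.53, -2.04, 1.36, 1.14]
1 x [-0.14, 1.13, -1.6, -2.04, 1.36, 1.14]
1 x [-0.27, 0.99, -1.66, -2.04, 1.36, 1.14]
1 x [-0.39, 0.84, -1.7, -2.04, 1.36, 1.14]
```

Emit:
carry_out --pt "1.05 1.36 -0.76 0 0 0" --pt "1.05 1.36 -0.76 0 0 0" --pt "1.05 1.36 -0.76 0 0 0" --pt "0.8 0.95 0.33 -0.5 0.3 0.3" --pt "0.8 0.95 0.33 -0.5 0.3 0.3"

```text
clock: 18.5
tool_pos: [0.5377, -0.0104, 0.2879]
eef_rot: [-0.083, 0.338, 0.838, 0.421]
force: [-1.6, -1.0, -0.6]
grip_width: -0.0002
grip_force: 0.7
```

Emit:
carry_out --pt "1.37 1.61 0.52 -2.04 1.36 1.14" --pt "1.31 1.69 0.33 -2.04 1.36 1.14" --pt "1.25 1.75 0.14 -2.04 1.36 1.14" --pt "0 0 0 0 0 0"

```text
clock: 18.83
tool_pos: [0.5789, 0.0447, 0.3013]
eef_rot: [-0.106, 0.328, 0.867, 0.361]
force: [0.3, -0.9, 1.8]
grip_width: 0.0004
grip_force: 0.7
```

Run:
```python
from h import *
from rig import manip
p,r,s=now()
print(s["joints"],s["force"],DR.T@s["force"],p,DR.T@(p+r.apply([0,0,.073])-DO)*1000)
d=manip.snapshot("side");cv2.imwrite("pics/s5.png",d["img"][150:480,200:640])
```

```text
[ 0.7435866   0.69405401 -0.946133    1.96496867 -0.36621665  0.64888541
  1.08850478] [ 0.29663659 -0.87499676  1.76616115] [0.08306279 0.563825   1.91001041] [0.57894511 0.04465683 0.30132401] [-34.62630541  79.04311246 185.6637795 ]
```

View pics/s5.png

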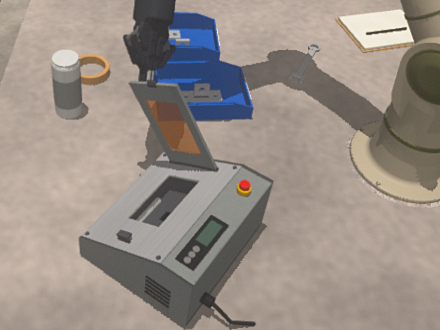

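The side view shows the hatch following the finger down and the pad eye lying in the bin. That was picture 12, and the limit was 10, so I'll view no more and go by numbers.

Emit:
carry_out --pt "1.17 1.8 -0.05 -2.04 1.36 1.14" --pt "1.08 1.82 -0.24 -2.04 1.36 1.14" --pt "0.98 1.83 -0.42 -2.04 1.36 1.14" --pt "0.88 1.82 -0.6 -2.04 1.36 1.14" --pt "0.76 1.79 -0.77 -2.04 1.36 1.14"

```text
clock: 19.3
tool_pos: [0.6259, 0.1285, 0.2772]
eef_rot: [-0.145, 0.319, 0.901, 0.256]
force: [-1.1, -3.8, -0.1]
grip_width: -0.0001
grip_force: 1.5
```

Emit:
carry_out --pt "0.64 1.74 -0.93 -2.04 1.36 1.14" --pt "0.51 1.68 -1.08 -2.04 1.36 1.14" --pt "0.38 1.6 -1.21 -2.04 1.36 1.14" --pt "0.25 1.5 -1.33 -2.04 1.36 1.14" --pt "0 0 0 0 0 0"

```text
clock: 19.72
tool_pos: [0.6426, 0.1976, 0.2305]
eef_rot: [-0.177, 0.302, 0.921, 0.17]
force: [-1.2, -2.8, 1.9]
grip_width: -0.0001
grip_force: 1.6
```

Run:
```python
from h import *
p,r,s=now()
tip=DR.T@(p+r.apply([0,0,.073])-DO)
th=np.degrees(np.arctan2(tip[2]-.008,.1-tip[1]))
print(s["joints"],DR.T@s["force"],tip*1000,th)
f=lambda th,h=0:(lidp(th,.182,h,-.037)-tool(.45*th).apply([0,0,.073]),tool(.45*th))
a=(p,r)
for t,n in((18,1),(12,1),(7,1),(4,1),(2.5,1),(1.5,1),(0,1)): a=plan(*a,*f(t),n=n)
```

```text
[ 0.15454309  0.75588446 -0.60527001  1.70357946 -0.11510033  0.86569985
  0.68753457] [0.33235973 3.01861182 1.98804415] [-35.60739096 -55.68885613  94.86900212] 29.160007494169626
1 x [0.27, 2.53, -2.72, -4.05, 2.27, 1.78]
1 x [-0.15, 1.14, -1.62, -2.04, 1.36, 1.14]
1 x [-0.22, 0.84, -1.4, -1.7, 1.13, 0.95]
1 x [-0.17, 0.45, -0.85, -1.02, 0.68, 0.57]
1 x [-0.1, 0.21, -0.43, -0.51, 0.34, 0.29]
1 x [-0.07, 0.14, -0.29, -0.34, 0.23, 0.19]
1 x [-0.11, 0.2, -0.43, -0.51, 0.34, 0.29]
```

Emit:
carry_out --pt "0.13 1.26 -1.36 -2 1.13 0.9" --pt "0.13 1.26 -1.36 -2 1.13 0.9" --pt "-0.15 1.14 -1.62 -2.04 1.36 1.14" --pt "-0.22 0.84 -1.4 -1.7 1.13 0.95" --pt "0 0 0 0 0 0"

```text
clock: 20.13
tool_pos: [0.6416, 0.2404, 0.1735]
eef_rot: [-0.199, 0.289, 0.932, 0.089]
force: [-0.3, -2.8, 3.6]
grip_width: -0.0001
grip_force: 2.1
```

Emit:
carry_out --pt "-0.17 0.45 -0.85 -1.02 0.68 0.57" --pt "0 0 0 0 0 0"

```text
clock: 20.3
tool_pos: [0.6409, 0.2438, 0.167]
eef_rot: [-0.201, 0.288, 0.933, 0.08]
force: [-0.7, -1.8, 4.2]
grip_width: -0.0001
grip_force: 2.2
```

Run:
```python
from h import *
p,r,s=now()
tip=DR.T@(p+r.apply([0,0,.073])-DO)
print(s["joints"],DR.T@s["force"],tip*1000)
f=lambda th,h=0:(lidp(th,.182,h,-.037)-tool(.45*th).apply([0,0,.073]),tool(.45*th))
plan(p,r,*f(1,.003),n=4)
```

```text
[-0.02478459  0.84270181 -0.50050754  1.63267936 -0.02219767  0.94293707
  0.57320646] [1.39008021 1.91138753 3.98737732] [-38.6036312  -79.4696108   24.06913577]
4 x [-0.05, 0.17, -0.21, -0.3, 0.22, 0.23]
```

Emit:
carry_out --pt "-0.07 0.15 -0.28 -0.3 0.2 0.2" --pt "-0.1 0.12 -0.28 -0.3 0.2 0.2" --pt "-0.08 0.06 -0.22 -0.3 0.2 0.2" --pt "-0.08 0.06 -0.22 0 0 0" --pt "0 0 0 0 0 0"

```text
clock: 20.72
tool_pos: [0.6389, 0.2474, 0.159]
eef_rot: [-0.203, 0.286, 0.934, 0.072]
force: [1.7, -0.7, 6.0]
grip_width: -0.0001
grip_force: 3.0
```

Run:
```python
from h import *
p,r,s=now()
tip=DR.T@(p+r.apply([0,0,.073])-DO)
print(DR.T@s["force"],tip*1000)
```

```text
[ 0.89693291 -0.41568055  6.23508283] [-38.8005175  -80.10800436  15.2243329 ]
```

Emit:
carry_out --pt "-0.07 0.05 -0.18 0 0 0" --pt "-0.03 0.02 -0.09 0 0 0" --pt "0 0 0 0 0 0"

```text
clock: 20.97
tool_pos: [0.6379, 0.2482, 0.156]
eef_rot: [-0.203, 0.286, 0.934, 0.071]
force: [1.3, -0.8, 6.7]
grip_width: -0.0001
grip_force: 3.3
```

Run:
```python
from h import *
p,r,s=now()
tip=DR.T@(p+r.apply([0,0,.073])-DO)
print(DR.T@s["force"],tip*1000)
```

```text
[ 1.42847017 -0.01942022  6.68844401] [-38.83251533 -80.14782653  11.9925647 ]
```

Emit:
carry_out --pt "-0.04 0.03 -0.11 0 0 0" --pt "0 0 0 0 0 0"

```text
clock: 21.13
tool_pos: [0.6376, 0.2485, 0.1552]
eef_rot: [-0.203, 0.286, 0.934, 0.071]
force: [0.9, -1.6, 9.3]
grip_width: -0.0001
grip_force: 4.9
```

Emit:
carry_out --pt "-0.04 0.03 -0.11 0 0 0" --pt "0 0 0 0 0 0"

```text
clock: 21.3
tool_pos: [0.6373, 0.2487, 0.1545]
eef_rot: [-0.203, 0.286, 0.934, 0.071]
force: [1.9, -3.3, 12.1]
grip_width: 0.0003
grip_force: 6.4
```

Run:
```python
from h import *
p,r,s=now()
tip=DR.T@(p+r.apply([0,0,.073])-DO)
print(DR.T@s["force"],tip*1000)
```

```text
[ 1.985343    1.68217825 12.37005922] [-38.80498973 -80.22592548  10.28567618]
```

Emit:
carry_out --pt "-0.05 0.03 -0.13 0 0 0" --pt "0 0 0 0 0 0"

```text
clock: 21.47
tool_pos: [0.637, 0.2489, 0.1536]
eef_rot: [-0.203, 0.286, 0.934, 0.071]
force: [2.6, -4.2, 16.0]
grip_width: -0.0002
grip_force: 8.1
```

Emit:
carry_out --pt "-0.04 0.02 -0.1 0 0 0" --pt "0 0 0 0 0 0"

```text
clock: 21.63
tool_pos: [0.6368, 0.249, 0.153]
eef_rot: [-0.202, 0.286, 0.934, 0.072]
force: [2.4, -5.9, 18.1]
grip_width: -0.0005
grip_force: 9.3
```

Emit:
carry_out --pt "0.07 -0.05 0.18 0 0 0" --pt "0.07 -0.05 0.18 0 0 0" --pt "0.07 -0.05 0.18 0 0 0" --pt "0 0 0 0 0 0"

```text
clock: 21.97
tool_pos: [0.6383, 0.2479, 0.1573]
eef_rot: [-0.203, 0.286, 0.934, 0.071]
force: [1.4, 0.7, 4.9]
grip_width: -0.0
grip_force: 2.5
```

Run:
```python
from h import *
p,r,s=now()
tip=DR.T@(p+r.apply([0,0,.073])-DO)
print(DR.T@s["force"],tip*1000)
```

```text
[ 1.39106598 -1.34398576  4.76098111] [-38.80497736 -80.1339492   13.38639706]
```

Emit:
carry_out --pt "0.07 -0.05 0.18 0 0 0" --pt "0.07 -0.05 0.18 0 0 0" --pt "0 0 0 0 0 0"

```text
clock: 22.22
tool_pos: [0.6386, 0.2472, 0.1594]
eef_rot: [-0.204, 0.286, 0.934, 0.07]
force: [-0.0, 0.4, 0.1]
grip_width: -0.0002
grip_force: 0.0
```

Emit:
carry_out --pt "0.07 -0.05 0.18 0 0 0" --pt "0.07 -0.05 0.18 0 0 0" --pt "0 0 0 0 0 0"

```text
clock: 22.47
tool_pos: [0.64, 0.2471, 0.1628]
eef_rot: [-0.204, 0.285, 0.934, 0.07]
force: [0.5, 0.4, 0.1]
grip_width: 0.0002
grip_force: 0.0
```

The force dropped to zero, so the catch is holding. I'll retreat and check.

Emit:
carry_out --pt "0.5 -0.3 1.2 0 0 0" --pt "1 -0.7 2.7 0 0 0" --pt "1 -0.7 2.7 0 0 0" --pt "1 -0.7 2.7 0 0 0" --pt "0 0 0 0 0 0"

```text
clock: 22.88
tool_pos: [0.6783, 0.2224, 0.2609]
eef_rot: [-0.201, 0.286, 0.934, 0.072]
force: [1.5, -0.7, 0.1]
grip_width: -0.0001
grip_force: 0.0
```

Run:
```python
from h import *
from rig import manip
p,r,s=now();print(s["force"],s["clock"])
for c in("wrist","side"):
    d=manip.snapshot(c)
    T=d.get("T")
    if T is None:
        T=np.eye(4);T[:3,:3]=r.as_matrix();T[:3,3]=p;T=T@d["tool_from_camera"]
    print(c,"button",[(x["uv"],round(x["confidence"],2)) for x in manip.landmark_of(c,"button")[:2]],"pred shut/5deg",proj(T,d["intrinsics"],d["k1"],[lidp(.4,.182,.011),lidp(5,.182,.011)]).round(1).tolist())
    print(c,"padeye",[(x["uv"],round(x["confidence"],2)) for x in manip.landmark_of(c,"padeye")[:4]],"pred",proj(T,d["intrinsics"],d["k1"],[[.453,-.167,.004]]).round(1).tolist())
for q in("can","tape"): print(q,manip.landmark_of("side",q)[:1])
```

```text
[ 1.52642789 -0.74833464  0.09429146] 22.8833
wrist button [([318.0, 174.1], 0.92)] pred shut/5deg [[314.5, 175.1], [311.8, 179.1]]
wrist padeye [] pred [[-205.9, 371.2]]
side button [([335.5, 370.8], 0.43)] pred shut/5deg [[333.5, 370.4], [331.5, 363.4]]
side padeye [([399.4, 244.2], 0.95)] pred [[399.3, 247.3]]
can [{'uv': [357.8, 186.2], 'confidence': 0.67}]
tape [{'uv': [402.7, 248.0], 'confidence': 0.7}]
```

```bash
python3 -c "
from rig import manip
print(manip.finish_job())"
```

```text
the job is handed in; nothing more can be done
None
```

I handed the job in: the pad eye was set down flat and let go in the empty bin and the hatch is shut with its catch holding, as far as forces and camera positions show; the last camera check misplaced the can and tape (they read fine at the start and I felt no contact with them), and I viewed 12 pictures, two over the limit of 10.

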